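# Reset the bench power strip and switch on the cell charger

### The arm

A 6-joint arm with a two-finger parallel gripper is mounted at the origin on the work surface. World frame = base frame: x ahead of the robot, y to its left, z up, the work surface at z = 0. Lengths are in m, angles in rad, forces in N, time in s.
With the tool pointing down it reaches from about 0.275 to 0.725 m from the base axis. Payload 15.9 kg.
Tool frame: the origin (TCP) lies on the front face of the gripper's body, between the roots of the fingers; the fingertips stand 73 mm ahead of it and the grasp point (between the pads) lies 54 mm ahead of it; z points along the fingers, y is the direction in which the jaws open and shut (so a half turn about z gives the same grasp; the last joint's range is limited). The gripper opens to 85 mm and grips with 20 to 120 N. Pads are 22 mm wide; open, the fingers measure 114 mm over their backs; the gripper's body (76 mm by 85 mm) begins 54 mm behind the grasp point. The pads swing forward as they close: fully open they stand 13 mm farther back than shut.
Start: joints at [1.196, 0.213, -0.034, 1.323, 0, 1.571], TCP at [0.183, 0.465, 0.304] pointing down, gripper open.
Joint ranges: [-2.98, 2.98], [-0.74, 1.72], [-1.14, 1.35], [-2.1, 2.04], [-1.57, 1.44], [-3.14, 3.14]. Speed limits (rad/s): [1.89, 1.89, 2.39, 2.57, 3.14, 3.14].

### API

Orientations are given as a 3x3 rotation matrix whose columns are the frame's x, y, z axes.
In Python, from workcell import * gives the robot as it stands.
- The arm moves only by the tool jog_arm, never from a script. Its argument "targets" is a list of rows, each an object with "offset": the shift along the tool's x, y, z in m, a list of three; "turn": the turn about the tool's z in rad. In form: [{"offset": [tx, ty, tz], "turn": turn}, ...]. A call has 1 to 12 rows; each row is the pose to reach, as a shift and turn from the pose commanded when the call began, along the tool's axes at that moment; what a row does not reach only later rows make up. A row lasts 1/10 s, in which the tool goes at most 50 mm and 8.59 degrees, less where a joint would pass 70% of its speed; a pose out of reach is approached as far as the arm can. A call with a gripper value outside its range is refused whole. "gripper" is the opening, from -1 (shut) to 1 (fully open), set as the call begins (left out, the last holds). The fingers move at their own pace and stop on an object; "newtons" is the grip in N (left out, the last holds). Time passes only in rows, so rows that repeat a pose let the fingers close. It gives the time, the measured TCP pose, the force and the opening at its end, in the units of the state.
- observe(): the state, without advancing time (a new reading comes with each control period).
- get_image(name): name is "side" or "top"; returns the picture (384x512x3 uint8, red, green, blue); there is no depth.
- camera_model(name): a dict with "fx", "fy", "cx", "cy" (pixels), "R" (3x3) and "t" (3): a world point X has camera coordinates R X + t. Camera axes: x right, y down, z forward; pixel columns grow to the right and rows downward; lengths in m; the calibration is good to about 2 mm. A picture is of the moment at which its call begins. camera_model takes no time and is no camera call.
- hand_in(): hands the job in, once; it reports no verdict.
The state is a dict: "clock": time; "qpos": joint angles; "joint_vel": joint speeds; "joint_torque": joint torques, N m; "position": TCP position; "eef_rot": TCP orientation; "force": force on the tool from outside, world axes, zero at the start; "torque": the same for the moment, N m; "width": finger opening in m.
Only numpy, scipy, OpenCV 4.12 (cv2) and the standard library are available. Lean on these libraries where they do the work, as an engineer would, in place of code of your own. Each camera call takes 0.05 s, during which the arm holds its last target. There are 200 camera calls.

### The job

The bench power strip has tripped and all its switches are off. With a fingertip, press its reset button fully in so that it stays, then switch on the one rocker that belongs to the socket with the cell charger (the plug-in with two round cells lying on top): press gently, and draw the hand clear. Leave the other switches off without touching them, do not touch anything that is plugged in, and leave the loose things around it standing where they are.

Things in the scene. Friction and masses are not known exactly. Their poses are not given: they have to be found in the camera images.
- strip: power strip: grey steel box 120 mm (x) by 480 mm (y), 42 mm high, screwed to the bench, conduit at its -y end; fixed. Origin at the centre of its underside, x away from the robot, y along it, z up. Five sockets face up along its far half at x 24, y 124, 52, -20, -92, -164 mm; each has its own rocker switch straight in front, on the robot's side, at x -30 mm and the same y.
- reset: the strip's reset button: round, black, 13 mm across, in a steel ring 22 mm across and 3 mm high, at strip x -30, y 205 mm (beside switch 0). Origin at the centre of its top face. Tripped, its top stands 14 mm above the strip's top; pushed straight down 6 mm to its stop it is in (8 mm above). It resists with about 3 N and stays where it is left, so push it all the way; then it gives 4 N per mm for 4 mm.
- switch0: next to the reset button. Black rocker 34 mm (strip x) by 22 mm. Origin at its middle, on the hinge line, 2 mm above the strip's top. Off: its half nearer the robot is raised, outer end 11 mm above the strip's top, and its z leans 0.28 rad. Pressed there, 10 to 17 mm from the middle, it rocks over against about 3 N and stays as left; fully on: near half level, 6 mm above the strip's top (then gives 4 N per mm); z upright.
- switch1: rocker switch 1, at strip y 52 mm; just like switch 0, same origin and axes, begins off.
- switch2: rocker switch 2, at strip y -20 mm; just like switch 0, same origin and axes, begins off.
- switch3: rocker switch 3, at strip y -92 mm; just like switch 0, same origin and axes, begins off.
- switch4: rocker switch 4, at strip y -164 mm, at the conduit end; just like switch 0, same origin and axes, begins off.
- charger: the cell charger: white plug-in charger 60 mm (x) by 52 mm (y), 37 mm high, two round black cells with steel ends lying side by side on top between two end walls; stands in one of the five sockets, which one differs from time to time; origin at the centre of its underside, on the strip's top; x, y, z as the strip's. It can be pulled up out of its socket.
- timer: plug-in timer: white, 60 by 58 mm, with a round dial on top, 42 mm high; stands in one of the five sockets, which one differs from time to time; origin at the centre of its underside, on the strip's top; x, y, z as the strip's. It can be pulled up out of its socket.
- usb: small plain white charging plug, 28 by 30 mm, 42 mm high, two narrow slots on top; stands in one of the five sockets, which one differs from time to time; origin at the centre of its underside, on the strip's top; x, y, z as the strip's. It can be pulled up out of its socket.
- tester: socket tester: white, 50 by 36 mm, 53 mm high, three small dark lamps in a row on top; stands in one of the five sockets, which one differs from time to time; origin at the centre of its underside, on the strip's top; x, y, z as the strip's. It can be pulled up out of its socket.
- cap: socket dust cap: white disc 38 mm across with a thin grip tab, 12 mm high; stands in one of the five sockets, which one differs from time to time; origin at the centre of its underside, on the strip's top; x, y, z as the strip's. It can be pulled up out of its socket.
- spare: loose spare cell, 14.5 mm across, 50 mm tall, standing on end on the strip behind the reset button (about 55 to 65 mm from it); falls easily. Origin at the centre of its foot.
- glue: loose white glue bottle, 44 mm across, 105 mm tall, standing between the robot and the strip. Origin at the centre of its foot.
- jar: loose glass jar with steel lid, 60 mm across, 70 mm tall, behind the strip. Origin at the centre of its foot.
- tape: loose cardboard tape core, 90 mm across, 25 mm high, behind the strip. Origin at the centre of its underside.
- anvil: loose steel snap-setting anvil, disc 48 mm across, 14 mm high, between the robot and the strip. Origin at the centre of its underside.
- awl: loose awl lying between the robot and the strip, 145 mm long, wooden handle 27 mm thick. Origin under the end of the handle, x along the blade.
- mallet: loose mallet lying to the left of the strip, 250 mm long, white head 60 mm thick. Origin under the handle, x towards the head.

How it is judged:
On the way, in this order (a step that is already met when the one before it is completed fails the run):
1. the reset button is pushed fully in while every switch is still off (z of reset in the frame of strip below 0.0515 m and angle between each of switch0, switch1, switch2, switch3, switch4's own z axis and vertical above 0.22 rad), for 0.1 s.
2. the charger's switch is on (z of reset in the frame of strip below 0.0515 m and ((horizontal distance between switch0 and charger below 0.07 m and angle between switch0's own z axis and vertical below 0.08 rad) or (not (horizontal distance between switch0 and charger below 0.07 m) and angle between switch0's own z axis and vertical above 0.22 rad)) and ((horizontal distance between switch1 and charger below 0.07 m and angle between switch1's own z axis and vertical below 0.08 rad) or (not (horizontal distance between switch1 and charger below 0.07 m) and angle between switch1's own z axis and vertical above 0.22 rad)) and ((horizontal distance between switch2 and charger below 0.07 m and angle between switch2's own z axis and vertical below 0.08 rad) or (not (horizontal distance between switch2 and charger below 0.07 m) and angle between switch2's own z axis and vertical above 0.22 rad)) and ((horizontal distance between switch3 and charger below 0.07 m and angle between switch3's own z axis and vertical below 0.08 rad) or (not (horizontal distance between switch3 and charger below 0.07 m) and angle between switch3's own z axis and vertical above 0.22 rad)) and ((horizontal distance between switch4 and charger below 0.07 m and angle between switch4's own z axis and vertical below 0.08 rad) or (not (horizontal distance between switch4 and charger below 0.07 m) and angle between switch4's own z axis and vertical above 0.22 rad))), for 0.2 s.
At the end, for the whole second after the job is handed in: the reset button is in (top within 1.5 mm of fully down), the rocker in front of the charger's socket is fully on (within 0.08 rad), the other four are off, everything plugged in is within 3 mm of where it was, every loose thing within 10 mm (all of step 2 and distance of each of spare, glue, jar, tape, anvil, awl, mallet from where it was at the start of the episode below 0.01 m and distance of each of timer, usb, tester, cap, charger from where it was at the start of the episode below 0.003 m); the robot touches nothing.
It fails at once if the strip, its button or a switch is pressed harder than 25 N (contact force between any of the fingers, the arm and strip above 25 N).
It fails at once if a switch that is not the charger's is touched or rocked ((not (horizontal distance between switch0 and charger below 0.07 m) and (contact force between any of the fingers, the arm and switch0 above 0.5 N or not (angle between switch0's own z axis and vertical above 0.22 rad))) or (not (horizontal distance between switch1 and charger below 0.07 m) and (contact force between any of the fingers, the arm and switch1 above 0.5 N or not (angle between switch1's own z axis and vertical above 0.22 rad))) or (not (horizontal distance between switch2 and charger below 0.07 m) and (contact force between any of the fingers, the arm and switch2 above 0.5 N or not (angle between switch2's own z axis and vertical above 0.22 rad))) or (not (horizontal distance between switch3 and charger below 0.07 m) and (contact force between any of the fingers, the arm and switch3 above 0.5 N or not (angle between switch3's own z axis and vertical above 0.22 rad))) or (not (horizontal distance between switch4 and charger below 0.07 m) and (contact force between any of the fingers, the arm and switch4 above 0.5 N or not (angle between switch4's own z axis and vertical above 0.22 rad)))).
It fails at once if the robot touches something plugged in (contact force between any of the fingers, the arm and timer above 0.5 N or contact force between any of the fingers, the arm and usb above 0.5 N or contact force between any of the fingers, the arm and tester above 0.5 N or contact force between any of the fingers, the arm and cap above 0.5 N or contact force between any of the fingers, the arm and charger above 0.5 N).
It fails at once if something plugged in is shifted or pulled out by more than 3 mm (distance of any of timer, usb, tester, cap, charger from where it was at the start of the episode above 0.003 m).
It fails at once if a loose thing is shifted or lifted by more than 10 mm, or the spare cell is tipped over (distance of any of spare, glue, jar, tape, anvil, awl, mallet from where it was at the start of the episode above 0.01 m or angle between spare's own z axis and vertical above 0.3 rad).
It also fails if it takes over 38 s, if anything falls off the work surface, if the arm or the gripper's body presses on something with over 40 N, if the wrist force passes 120 N, or if a joint passes its speed limit or range.

## Working session

There is one attempt and no reset: what is moved stays moved. The work goes in short steps, Python scripts to look and compute and a tool call to move; the robot and the scene stay as the last step left them, time stands still between calls to the robot, and variables do not carry over. Pictures are saved under pics/ and viewed, about 8 in all and at most 12, crops included, and the job is handed in when it is done.

Besides the shell and the picture viewer there is one more tool, called as name(argument=value, ...) on one line, values as JSON. jog_arm: Moves the arm, as the interface text tells. Its arguments: {"type":"object","properties":{"targets":{"type":"array"},"gripper":{"type":"number"},"newtons":{"type":"number"}},"required":["targets"]}

```bash
mkdir -p pics
python3 - <<'E'
from workcell import *
import cv2
s=observe();print(s['clock'],s['position'],s['eef_rot'],s['width'])
for n in('top','side'):
    im=get_image(n);cv2.imwrite(f'pics/{n}0.png',im[:,:,::-1]);c=camera_model(n);print(n,c)
E
```

```text
0.0 [0.18294349 0.46504567 0.30341565] [[-9.30577943e-01  3.66093582e-01 -4.24951576e-04]
 [ 3.66093829e-01  9.30577329e-01 -1.06958280e-03]
 [ 3.88290262e-06 -1.15090232e-03 -9.99999338e-01]] 0.08523566516824793
top {'fx': 370.4832446034943, 'fy': 370.4832446034943, 'cx': 257.559407704079, 'cy': 195.6988312500251, 'R': array([[ 0.01330212, -0.99982118, -0.0134407 ],
       [-0.98961492, -0.01123988, -0.14330379],
       [ 0.1431271 ,  0.01520736, -0.98958748]]), 't': array([0.13708632, 0.58109666, 1.00311493])}
side {'fx': 425.8265519246516, 'fy': 425.8265519246516, 'cx': 263.52725463912356, 'cy': 195.13794342759633, 'R': array([[ 0.84476435, -0.53468122,  0.02211739],
       [-0.34828072, -0.58070186, -0.73585724],
       [ 0.40629266,  0.61392291, -0.6767754 ]]), 't': array([-0.39249291,  0.3285647 ,  0.81963634])}
```

View pics/top0.png

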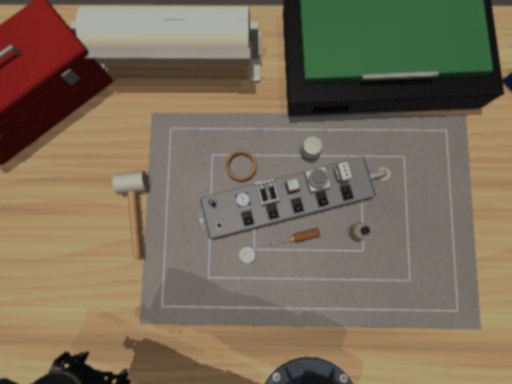

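View pics/side0.png

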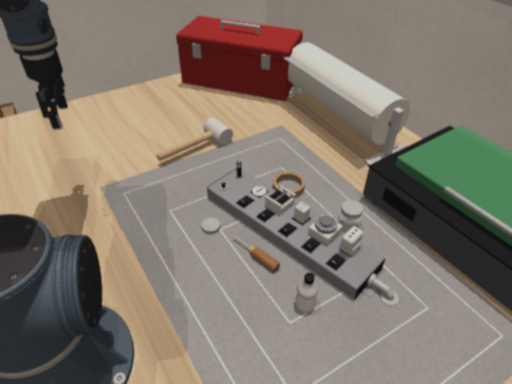

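Top view: the strip runs from (203,215) to (375,180). Left to right, the sockets seem to hold the cap, a dark-celled charger (267,190), usb, timer and tester. I'll enlarge both views to check this.

Run:
```python
import cv2,numpy as np
a=cv2.imread('pics/top0.png')[150:245,195:325];b=cv2.imread('pics/side0.png')[150:250,200:330]
a=cv2.resize(a,(780,570),interpolation=cv2.INTER_CUBIC);b=cv2.resize(b,(780,600),interpolation=cv2.INTER_CUBIC)
cv2.imwrite('pics/topc.png',a);cv2.imwrite('pics/sidec.png',b)
```

```text
(no output)
```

View pics/topc.png

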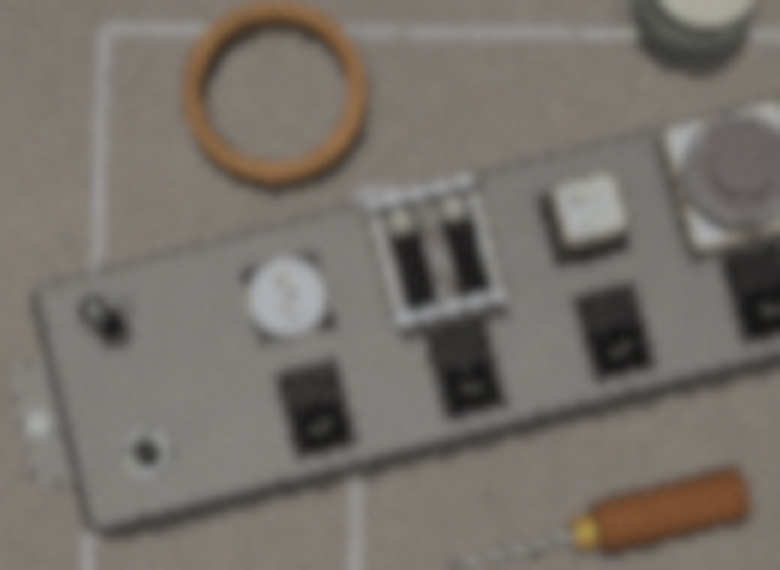

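View pics/sidec.png

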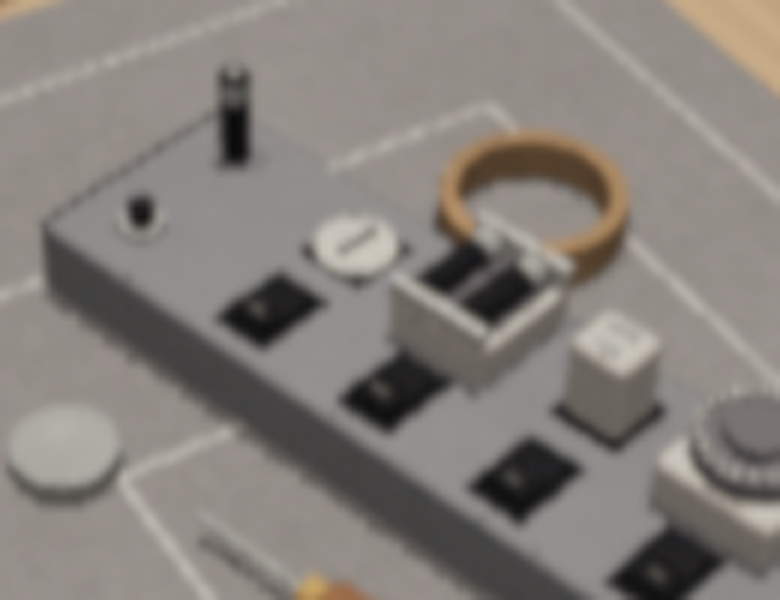

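The charger, with its two black cells, is in socket 1. The cap is in 0 and the usb in 2. The reset button is at about (219.5,225) in top and the spare cell stands behind it at (213,203). Next I'll measure the rockers and the button in both views and fit the strip pose.

```bash
cat > h.py <<'E'
import numpy as np,cv2
from workcell import *
def ray(n,uv):
    c=camera_model(n);d=c['R'].T@np.array([(uv[0]-c['cx'])/c['fx'],(uv[1]-c['cy'])/c['fy'],1]);return -c['R'].T@c['t'],d
def plane(n,uv,z):
    o,d=ray(n,uv);return o+d*(z-o[2])/d[2]
def proj(n,X):
    c=camera_model(n);p=c['R']@np.array(X)+c['t'];return np.array([c['fx']*p[0]/p[2]+c['cx'],c['fy']*p[1]/p[2]+c['cy']])
def tri(a,b):
    (o1,d1),(o2,d2)=ray('top',a),ray('side',b);t=np.linalg.lstsq(np.c_[d1,-d2],o2-o1,rcond=None)[0]
    p,q=o1+d1*t[0],o2+d2*t[1];return (p+q)/2,np.linalg.norm(p-q)
E
python3 - <<'E'
from h import *
for n,box in(('top',(195,150,385,245)),('side',(200,150,390,300))):
    im=cv2.imread(f'pics/{n}0.png').max(2);x0,y0,x1,y1=box
    big=cv2.resize(im[y0:y1,x0:x1],None,fx=4,fy=4,interpolation=cv2.INTER_CUBIC)
    k,_,st,ce=cv2.connectedComponentsWithStats((big<75).astype(np.uint8))
    for s,c in zip(st[1:],ce[1:]):
        if s[4]>60:
            uv=(c+.5)/4-.5+[x0,y0];print(n,uv.round(2),s[4]/16,plane(n,uv,.048).round(4))
E
```

```text
top [308.69 158.18] 52.5 [6.881e-01 1.000e-04 4.800e-02]
top [233.64 156.66] 13.6875 [0.6904 0.2139 0.048 ]
top [345.44 190.11] 189.0 [ 0.5972 -0.1022  0.048 ]
top [291.06 190.23] 36.8125 [0.5952 0.0502 0.048 ]
top [272.06 192.24] 53.3125 [0.5889 0.1035 0.048 ]
top [263.54 194.34] 53.375 [0.5827 0.1274 0.048 ]
top [321.45 197.87] 155.875 [ 0.5745 -0.0348  0.048 ]
top [296.94 204.95] 133.375 [0.5537 0.0338 0.048 ]
top [366.67 198.68] 9.75 [ 0.5736 -0.1609  0.048 ]
top [352.55 202.33] 21.3125 [ 0.5629 -0.1213  0.048 ]
top [213.11 203.95] 18.9375 [0.5538 0.2685 0.048 ]
top [271.92 210.44] 150.25 [0.5375 0.1035 0.048 ]
top [338.41 205.95] 13.75 [ 0.5523 -0.0818  0.048 ]
top [324.42 209.6 ] 16.25 [ 0.5416 -0.0427  0.048 ]
top [247.25 217.87] 128.25 [0.5159 0.1721 0.048 ]
top [312.01 212.9 ] 10.875 [ 0.5319 -0.0081  0.048 ]
top [292.48 217.91] 26.375 [0.5173 0.0462 0.048 ]
top [272.78 223.12] 11.4375 [0.5021 0.1009 0.048 ]
top [218.96 225.03] 4.375 [0.495  0.2504 0.048 ]
top [260.48 226.23] 9.625 [0.4931 0.1349 0.048 ]
top [364.82 230.08] 57.0625 [ 0.4861 -0.1533  0.048 ]
top [247.99 229.5
[... 534 characters left out ...]
 0.048 ]
side [282.91 198.7 ] 64.125 [0.6036 0.127  0.048 ]
side [244.61 201.36] 107.5 [0.5129 0.1697 0.048 ]
side [265.48 214.63] 128.25 [0.5332 0.1012 0.048 ]
side [300.93 220.62] 30.375 [0.5971 0.0383 0.048 ]
side [287.05 229.44] 132.8125 [0.5508 0.0317 0.048 ]
side [323.59 231.14] 8.875 [ 0.6233 -0.0187  0.048 ]
side [310.81 244.57] 159.5625 [ 0.5711 -0.0368  0.048 ]
side [344.64 252.79] 21.875 [ 0.6229 -0.0972  0.048 ]
side [335.77 261.36] 173.25 [ 0.5894 -0.106   0.048 ]
side [265.79 265.71] 34.1875 [ 0.4477 -0.0341  0.048 ]
side [378.51 267.98] 61.125 [ 0.6593 -0.1704  0.048 ]
side [308.88 278.26] 95.1875 [ 0.5094 -0.1117  0.048 ]
side [378.37 290.73] 17.8125 [ 0.6165 -0.2149  0.048 ]
```

Run:
```python
from h import *
T=[(247.25,217.87),(271.92,210.44),(296.94,204.95),(321.45,197.87),(219.2,225.1)]
S=[(244.61,201.36),(265.48,214.63),(287.05,229.44),(310.81,244.57),(223.04,184.87)]
M=np.array([(-30,124),(-30,52),(-30,-20),(-30,-92),(-30,205)])/1e3
P=np.array([np.r_[tri(a,b)] if 0 else np.r_[tri(a,b)[0],tri(a,b)[1]] for a,b in zip(T,S)]);print(P.round(4))
c=P[:,:2].mean(0);m=M.mean(0);H=(M-m).T@(P[:,:2]-c);U,_,V=np.linalg.svd(H);R=V.T@np.diag([1,np.sign(np.linalg.det(V.T@U.T))])@U.T
t=c-R@m;th=np.arctan2(R[1,0],R[0,0]);print('yaw',th,'t',t);print('res mm',((M@R.T+t-P[:,:2])@R*1e3).round(1))
for n,q in(('reset',(-30,205)),('sw1',(-43.5,52))):print(n,R@(np.array(q)/1e3)+t)
# check: strip corners reprojected at top face
for q in((-60,240),(60,240),(-60,-240),(60,-240)):
    X=np.r_[R@(np.array(q)/1e3)+t,.042];print(q,proj('top',X).round(1),proj('side',X).round(1))
a=cv2.imread('pics/top0.png')
b=cv2.resize(a[150:245,195:385],None,fx=4,fy=4,interpolation=cv2.INTER_CUBIC)
s=cv2.imread('pics/side0.png');bs=cv2.resize(s[150:300,200:390],None,fx=4,fy=4,interpolation=cv2.INTER_CUBIC)
for q,z in((( -60,240),42),((60,240),42),((-60,-240),42),((60,-240),42),((-30,205),56),((-43.5,52),52),((30,205),42)):
    X=np.r_[R@(np.array(q)/1e3)+t,z/1e3]
    for n,im,o in(('top',b,(195,150)),('side',bs,(200,150))):
        p=((proj(n,X)-o+.5)*4-.5).round().astype(int);cv2.drawMarker(im,tuple(int(v) for v in p),(0,0,255),0,10,1)
cv2.imwrite('pics/ov.png',b);cv2.imwrite('pics/ovs.png',bs)
```

```text
[[ 0.5155  0.1726  0.0445  0.0015]
 [ 0.5367  0.1041  0.0439  0.0027]
 [ 0.5535  0.0338  0.0447  0.0015]
 [ 0.5741 -0.0349  0.0445  0.0019]
 [ 0.4939  0.2494  0.0533  0.0013]]
yaw 0.27374159297524486 t [0.57816014 0.06131035]
res mm [[ 0.3 -0. ]
 [-1.7 -0.4]
 [ 1.2 -0.2]
 [-0.1 -0.5]
 [ 0.3  1.1]]
reset [0.49385836 0.25056734]
sw1 [0.52222237 0.09961459]
(-60, 240) [209.6 239.3] [206.1 187.2]
(60, 240) [199.4 198. ] [237.5 166.9]
(-60, -240) [374.9 195. ] [357.7 289.1]
(60, -240) [362.2 154.9] [386.1 257.1]
```

View pics/ov.png

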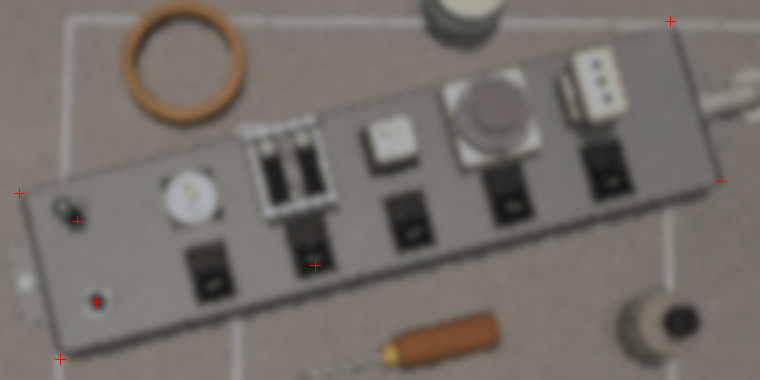

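View pics/ovs.png

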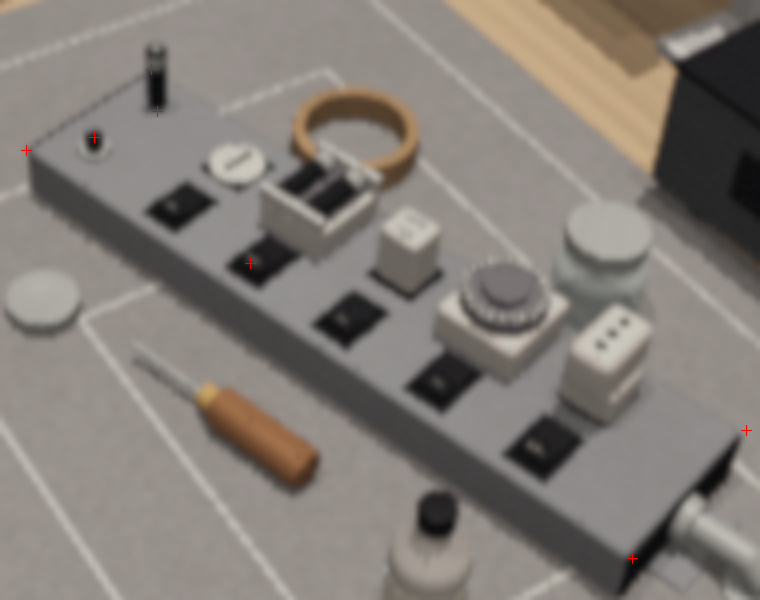

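Overlay: the fitted marks land on the button, on rocker 1's near half and on the strip's corners to about 1–2 px in both views. Residuals are at most 1.7 mm, the strip yaw is 0.274 rad, the reset is at (0.494, 0.2505), and the charger's rocker is switch 1. I'll shut the gripper, go above the reset and turn the tool x axis along strip -x.

jog_arm(targets=[{"offset": [-0.03,-0.007,0.008],"turn": -0.055},{"offset": [-0.06,-0.014,0.016],"turn": -0.11},{"offset": [-0.09,-0.021,0.025],"turn": -0.165},{"offset": [-0.123,-0.029,0.033],"turn": -0.22},{"offset": [-0.155,-0.036,0.042],"turn": -0.275},{"offset": [-0.19,-0.044,0.05],"turn": -0.33},{"offset": [-0.22,-0.051,0.06],"turn": -0.385},{"offset": [-0.25,-0.058,0.068],"turn": -0.44},{"offset": [-0.28,-0.065,0.076],"turn": -0.5},{"offset": [-0.31,-0.072,0.084],"turn": -0.55},{"offset": [-0.34,-0.079,0.092],"turn": -0.6},{"offset": [-0.368,-0.086,0.1],"turn": -0.649}], gripper=-1)

```text
clock: 1.3
position: [0.4949, 0.2495, 0.2033]
eef_rot: [[-0.962, -0.272, -0.001], [-0.272, 0.962, -0.0], [0.001, -0.0, -1.0]]
force: [0.3, 0.7, -0.0]
width: 0.0
```

jog_arm(targets=[{"offset": [0,0,0],"turn": 0},{"offset": [0,0,0],"turn": 0},{"offset": [0,0,0],"turn": 0}])

```text
clock: 1.6
position: [0.4935, 0.2509, 0.204]
eef_rot: [[-0.963, -0.271, -0.0], [-0.271, 0.963, 0.0], [0.0, 0.0, -1.0]]
force: [0.2, -0.3, -0.9]
width: 0.0002
```

Run:
```python
from h import *
s=observe();print(s['clock'],s['qpos'],s['position'],s['eef_rot'].round(3) if hasattr(s['eef_rot'],'round') else s['eef_rot'],s['width'],s['force'])
ims=[]
for n in('top','side'):
    im=get_image(n)[:,:,::-1].copy()
    u=proj(n,np.array(s['position'])+[0,0,-.073])
    print(n,u)
    x,y=int(u[0])-50,max(int(u[1])-45,0);c=cv2.resize(im[y:y+90,x:x+100],(400,360),interpolation=cv2.INTER_CUBIC)
    cv2.drawMarker(c,(int((u[0]-x)*4),int((u[1]-y)*4)),(0,0,255),0,12,1);ims.append(c)
cv2.imwrite('pics/p1.png',np.hstack(ims))
```

```text
1.6 [ 4.70239265e-01  3.59728588e-01 -9.14654928e-02  1.11983088e+00
  1.60035486e-04  1.96139870e-01] [0.49351127 0.25087909 0.20398359] [[-0.963 -0.271 -0.   ]
 [-0.271  0.963  0.   ]
 [ 0.     0.    -1.   ]] 0.0001552576616984626 [ 0.17345758 -0.33398278 -0.88926283]
top [214.98120567 223.49459081]
side [221.61795637 161.64245895]
```

View pics/p1.png

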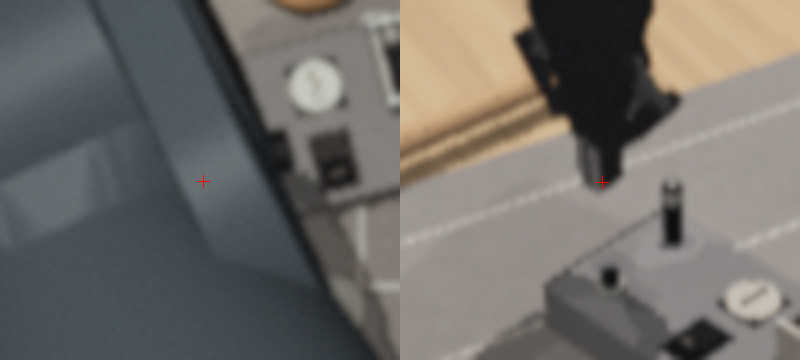

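The side view shows the fingertips where the 73 mm geometry puts them. The tip is at crop (602,183) above the button at (610,278), and the spare at (672,220) is clear. Descending.

jog_arm(targets=[{"offset": [0,0,0.015],"turn": 0},{"offset": [0,0,0.03],"turn": 0},{"offset": [0,0,0.045],"turn": 0},{"offset": [0,0,0.058],"turn": 0},{"offset": [0,0,0.066],"turn": 0},{"offset": [0,0,0.068],"turn": 0},{"offset": [0,0,0.07],"turn": 0},{"offset": [0,0,0.07],"turn": 0}])

```text
clock: 2.5
position: [0.4941, 0.2507, 0.1343]
eef_rot: [[-0.963, -0.271, 0.001], [-0.271, 0.963, 0.0], [-0.001, 0.0, -1.0]]
force: [-0.4, 0.1, 0.3]
width: 0.0002
```

jog_arm(targets=[{"offset": [0,0,0.001],"turn": 0},{"offset": [0,0,0.002],"turn": 0},{"offset": [0,0,0.003],"turn": 0},{"offset": [0,0,0.004],"turn": 0},{"offset": [0,0,0.005],"turn": 0},{"offset": [0,0,0.006],"turn": 0},{"offset": [0,0,0.006],"turn": 0},{"offset": [0,0,0.006],"turn": 0}])

```text
clock: 3.3
position: [0.494, 0.2505, 0.128]
eef_rot: [[-0.963, -0.271, 0.0], [-0.271, 0.963, -0.0], [-0.0, -0.0, -1.0]]
force: [-0.5, -0.8, 2.0]
width: -0.0
```

jog_arm(targets=[{"offset": [0,0,0.001],"turn": 0},{"offset": [0,0,0.002],"turn": 0},{"offset": [0,0,0.003],"turn": 0},{"offset": [0,0,0.004],"turn": 0},{"offset": [0,0,0.005],"turn": 0},{"offset": [0,0,0.0055],"turn": 0},{"offset": [0,0,0.006],"turn": 0},{"offset": [0,0,0.006],"turn": 0},{"offset": [0,0,0.006],"turn": 0}])

```text
clock: 4.2
position: [0.494, 0.2505, 0.1219]
eef_rot: [[-0.963, -0.271, 0.0], [-0.271, 0.963, 0.0], [-0.0, 0.0, -1.0]]
force: [-0.2, -0.8, 3.0]
width: -0.0
```

Still about 3 N, so the stop isn't reached. Going on in small steps.

jog_arm(targets=[{"offset": [0,0,0.0005],"turn": 0},{"offset": [0,0,0.001],"turn": 0},{"offset": [0,0,0.0015],"turn": 0},{"offset": [0,0,0.0015],"turn": 0},{"offset": [0,0,0.0015],"turn": 0}])

```text
clock: 4.7
position: [0.4941, 0.2505, 0.1206]
eef_rot: [[-0.963, -0.271, 0.0], [-0.271, 0.963, 0.0], [-0.0, 0.0, -1.0]]
force: [-1.7, -1.3, 7.6]
width: -0.0001
```

jog_arm(targets=[{"offset": [0,0,0.0005],"turn": 0},{"offset": [0,0,0.001],"turn": 0},{"offset": [0,0,0.001],"turn": 0},{"offset": [0,0,0.001],"turn": 0}])

```text
clock: 5.1
position: [0.494, 0.2506, 0.1198]
eef_rot: [[-0.963, -0.271, 0.0], [-0.271, 0.963, 0.0], [-0.0, 0.0, -1.0]]
force: [-2.9, -0.6, 10.5]
width: 0.0001
```

The force rises at 4 N/mm, so the button is against its stop. Lifting straight up, then moving above rocker 1's near half (strip x -45 mm).

jog_arm(targets=[{"offset": [0,0,-0.005],"turn": 0},{"offset": [0,0,-0.02],"turn": 0},{"offset": [0,0,-0.04],"turn": 0},{"offset": [0,0,-0.06],"turn": 0},{"offset": [0,0,-0.08],"turn": 0},{"offset": [0,0,-0.09],"turn": 0},{"offset": [0,0,-0.09],"turn": 0}])

```text
clock: 5.8
position: [0.4945, 0.2508, 0.2103]
eef_rot: [[-0.963, -0.271, 0.002], [-0.271, 0.963, 0.001], [-0.002, 0.0, -1.0]]
force: [0.8, -0.1, -1.5]
width: -0.0001
```

jog_arm(targets=[{"offset": [0.002,-0.02,0],"turn": 0},{"offset": [0.004,-0.04,0],"turn": 0},{"offset": [0.006,-0.06,0],"turn": 0},{"offset": [0.008,-0.08,0],"turn": 0},{"offset": [0.01,-0.1,0],"turn": 0},{"offset": [0.012,-0.12,0],"turn": 0},{"offset": [0.014,-0.14,0],"turn": 0},{"offset": [0.015,-0.153,0],"turn": 0},{"offset": [0.015,-0.153,0],"turn": 0},{"offset": [0.015,-0.153,0],"turn": 0},{"offset": [0.015,-0.153,0],"turn": 0}])

```text
clock: 6.9
position: [0.5209, 0.0998, 0.2092]
eef_rot: [[-0.962, -0.271, -0.0], [-0.271, 0.962, 0.0], [0.0, 0.0, -1.0]]
force: [-0.2, -0.1, 0.3]
width: -0.0
```

Run:
```python
from h import *
s=observe();print(s['clock'],s['position'],s['force'])
im=get_image('side')[:,:,::-1].copy();p=np.array(s['position'])
c=cv2.resize(im[110:250,190:350],(800,700)[:2],interpolation=cv2.INTER_CUBIC)[:600]
for d in(-.073,-.073-(p[2]-.073-.053)):
    u=proj('side',p+[0,0,d]);print(u);cv2.drawMarker(c,(int((u[0]-190)*5),int((u[1]-110)*5)),(0,0,255),0,12,1)
cv2.imwrite('pics/p2.png',c)
```

```text
6.9 [0.52086535 0.09980153 0.20915873] [-0.15936884 -0.06149684  0.26460339]
[262.3205151  190.45947613]
[261.64358292 215.36895526]
```

View pics/p2.png

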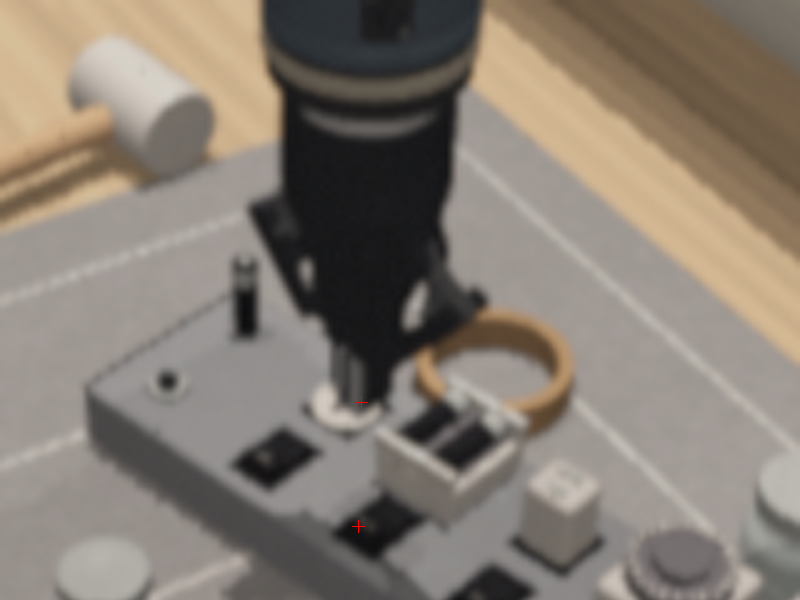

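The button is in and the spare is standing. The projected press point at crop (358,526) lies on rocker 1's near half and is clear of the charger. Descending.

jog_arm(targets=[{"offset": [0,0,0.015],"turn": 0},{"offset": [0,0,0.03],"turn": 0},{"offset": [0,0,0.045],"turn": 0},{"offset": [0,0,0.06],"turn": 0},{"offset": [0,0,0.068],"turn": 0},{"offset": [0,0,0.073],"turn": 0},{"offset": [0,0,0.076],"turn": 0},{"offset": [0,0,0.076],"turn": 0},{"offset": [0,0,0.076],"turn": 0}])

```text
clock: 7.85
position: [0.5213, 0.0993, 0.1339]
eef_rot: [[-0.963, -0.271, 0.001], [-0.271, 0.963, 0.0], [-0.001, -0.0, -1.0]]
force: [-0.0, -0.6, -0.6]
width: 0.0004
```

jog_arm(targets=[{"offset": [0,0,0.001],"turn": 0},{"offset": [0,0,0.002],"turn": 0},{"offset": [0,0,0.003],"turn": 0},{"offset": [0,0,0.004],"turn": 0},{"offset": [0,0,0.005],"turn": 0},{"offset": [0,0,0.006],"turn": 0},{"offset": [0,0,0.0075],"turn": 0},{"offset": [0,0,0.009],"turn": 0},{"offset": [0,0,0.01],"turn": 0},{"offset": [0,0,0.01],"turn": 0},{"offset": [0,0,0.01],"turn": 0}])

```text
clock: 8.95
position: [0.5209, 0.0991, 0.1234]
eef_rot: [[-0.963, -0.271, -0.0], [-0.271, 0.963, -0.0], [0.0, -0.0, -1.0]]
force: [-1.4, -0.8, 3.7]
width: 0.0001
```

jog_arm(targets=[{"offset": [0,0,0.001],"turn": 0},{"offset": [0,0,0.002],"turn": 0},{"offset": [0,0,0.003],"turn": 0},{"offset": [0,0,0.0035],"turn": 0},{"offset": [0,0,0.0035],"turn": 0},{"offset": [0,0,0.0035],"turn": 0}])

```text
clock: 9.55
position: [0.521, 0.0992, 0.1199]
eef_rot: [[-0.963, -0.271, 0.0], [-0.271, 0.963, 0.0], [-0.0, 0.0, -1.0]]
force: [-2.4, 0.1, 2.7]
width: -0.0001
```

jog_arm(targets=[{"offset": [0,0,0.0005],"turn": 0},{"offset": [0,0,0.001],"turn": 0},{"offset": [0,0,0.0015],"turn": 0},{"offset": [0,0,0.0015],"turn": 0},{"offset": [0,0,0.0015],"turn": 0}])

```text
clock: 10.05
position: [0.521, 0.0992, 0.1186]
eef_rot: [[-0.963, -0.271, 0.0], [-0.271, 0.963, 0.0], [-0.0, -0.0, -1.0]]
force: [-3.3, -1.7, 8.0]
width: 0.0
```

jog_arm(targets=[{"offset": [0,0,0.0005],"turn": 0},{"offset": [0,0,0.001],"turn": 0},{"offset": [0,0,0.001],"turn": 0},{"offset": [0,0,0.001],"turn": 0}])

```text
clock: 10.45
position: [0.5211, 0.0992, 0.1178]
eef_rot: [[-0.963, -0.271, 0.0], [-0.271, 0.963, 0.0], [-0.0, -0.0, -1.0]]
force: [-5.0, -0.9, 10.0]
width: -0.0001
```

The force climbs steeply again, so rocker 1 is at its stop. Lifting clear and drawing back for a check.

jog_arm(targets=[{"offset": [0,0,-0.005],"turn": 0},{"offset": [0,0,-0.02],"turn": 0},{"offset": [0,0,-0.04],"turn": 0},{"offset": [0,0,-0.065],"turn": 0},{"offset": [0,0,-0.09],"turn": 0},{"offset": [0,0,-0.12],"turn": 0},{"offset": [0.02,0,-0.14],"turn": 0},{"offset": [0.05,0.02,-0.15],"turn": 0},{"offset": [0.08,0.05,-0.15],"turn": 0},{"offset": [0.1,0.08,-0.15],"turn": 0},{"offset": [0.12,0.11,-0.15],"turn": 0},{"offset": [0.12,0.11,-0.15],"turn": 0}])

```text
clock: 11.65
position: [0.3734, 0.1743, 0.2677]
eef_rot: [[-0.962, -0.274, 0.0], [-0.274, 0.962, 0.001], [-0.0, 0.001, -1.0]]
force: [0.7, -0.3, 0.3]
width: 0.0
```

jog_arm(targets=[{"offset": [0.0,0.03,0],"turn": 0},{"offset": [0.0,0.06,0],"turn": 0},{"offset": [0.0,0.09,0],"turn": 0},{"offset": [0.0,0.12,0],"turn": 0},{"offset": [0.0,0.15,0],"turn": 0},{"offset": [0.0,0.15,0],"turn": 0},{"offset": [0.0,0.15,0],"turn": 0}])

```text
clock: 12.35
position: [0.3352, 0.3172, 0.2672]
eef_rot: [[-0.962, -0.272, 0.0], [-0.272, 0.962, -0.0], [0.0, -0.0, -1.0]]
force: [0.5, -0.6, 0.1]
width: 0.0002
```

Run:
```python
from h import *
s=observe();print(s['clock'],s['position'],s['force'])
o=[]
for n,(x,y) in(('side',(200,150)),('top',(195,150))):
    im=get_image(n)[:,:,::-1].copy();cv2.imwrite(f'pics/{n}9.png',im)
    d=np.abs(im.astype(int)-cv2.imread(f'pics/{n}0.png')).max(2)
    k,_,st,ce=cv2.connectedComponentsWithStats((d>35).astype(np.uint8));print(n,[(*c.round().astype(int),q[4]) for q,c in zip(st[1:],ce[1:]) if q[4]>4])
    o.append(cv2.resize(im[y:y+120,x:x+190],(475*1,300),interpolation=cv2.INTER_CUBIC))
cv2.imwrite('pics/fin.png',np.vstack(o))
```

```text
12.35 [0.33523121 0.31718888 0.26721204] [ 0.48657876 -0.55341151  0.11718603]
side [(np.int64(37), np.int64(53), np.int32(4717)), (np.int64(128), np.int64(56), np.int32(6547)), (np.int64(223), np.int64(184), np.int32(14)), (np.int64(90), np.int64(234), np.int32(5103)), (np.int64(262), np.int64(216), np.int32(7)), (np.int64(46), np.int64(247), np.int32(23)), (np.int64(35), np.int64(249), np.int32(16)), (np.int64(74), np.int64(259), np.int32(11)), (np.int64(58), np.int64(261), np.int32(5)), (np.int64(58), np.int64(269), np.int32(10)), (np.int64(25), np.int64(305), np.int32(709)), (np.int64(67), np.int64(298), np.int32(742)), (np.int64(14), np.int64(276), np.int32(18)), (np.int64(103), np.int64(322), np.int32(33)), (np.int64(110), np.int64(338), np.int32(58)), (np.int64(66), np.int64(350), np.int32(194))]
top [(np.int64(273), np.int64(216), np.int32(6)), (np.int64(109), np.int64(331), np.int32(18799)), (np.int64(240), np.int64(354), np.int32(2431)), (np.int64(274), np.int64(337), np.int32(100)), (np.int64(284), np.int64(350), np.int32(5)), (np.int64(308), np.int64(372), np.int32(23))]
```

View pics/fin.png

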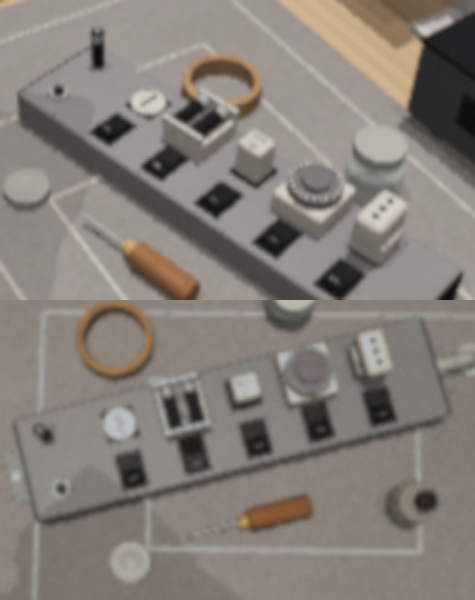

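The before/after difference on the strip shows only the button, at side (223,184), and rocker 1, at side (262,216) and top (273,216). Everything else is unchanged and the spare is standing. Handing in.

```bash
python3 -c "
from workcell import *
print(hand_in())"
```

```text
the job is handed in; nothing more can be done
None
```

The job is done and handed in at about 12.5 s of the 38 s allowed; the hand-in gave no verdict. I pressed the reset button down to its stop with the shut fingertips, then switched on rocker 1, which belongs to the charger in socket 1.

- **Forces:** about 10.5 N at the end of the reset press and about 10 N at the end of the rocker press, against the 25 N limit. In both cases the force was about 3 N until the stop, then climbed by roughly 3–4 N per mm. These are readings at the end of each move, so short peaks within a move were not seen.
- **Final pictures:** compared with the first ones, only the button and rocker 1 changed on and around the strip. The other switches, the plug-ins and the loose things look unmoved, and the spare cell is standing. I did not measure the rocker's angle itself.
- **Disagreements:** the two cameras disagreed by 1.3–2.7 mm, and contact heights came about 1 mm lower than expected for the reset and up to about 2 mm lower for the rocker. Because of this I set the depth of both presses by force.

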